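# Aim the pill chute at the empty pot and open the gate

## Robot

A 6-joint arm with a two-finger parallel gripper is mounted at the origin on the work surface. World frame = base frame: x ahead of the robot, y to its left, z up, the work surface at z = 0. Lengths are in mm, angles in rad, forces in N, time in s.
With the tool pointing down it reaches from about 300 to 775 mm from the base axis. Payload 14.6 kg.
Tool frame: the origin (TCP) lies on the centre line of the jaws, within the pads' length; the fingertips stand 19 mm ahead of it and the grasp point (between the pads) is the TCP (bot.tip_reach is the distance from the TCP to the fingertips, in mm); y points along the fingers, x is the direction in which the jaws open and shut, and the axes are right-handed (so a half turn about y gives the same grasp; the last joint's range is limited). The gripper opens to 85 mm and grips with 20 to 120 N. Pads are 22 mm wide; open, the fingers measure 114 mm over their backs; the gripper's body (76 mm by 85 mm) begins 54 mm behind the grasp point. The pads swing forward as they close: fully open they stand 13 mm farther back than shut.
Start: joints at [-1.416, 0.3, 1.521, -0, 1.321, -0.067], TCP at [120.986, -536.518, 250.281] pointing down, gripper open.
Joint ranges: [-3.03, 3.03], [-0.79, 2.21], [0.23, 2.52], [-1.04, 4.18], [0, 3.07], [-2.55, 2.55]. Speed limits (rad/s): [2.22, 2.22, 2.57, 3.14, 3.14, 3.14].

## Interface

Orientations are given as a unit quaternion [w, x, y, z].
In Python, from rig import bot gives the robot as it stands. Calls block until the motion is done:
- bot.move_to(position, orientation): joint-space move of the TCP to a pose.
- bot.servo_line(position, attitude=None, speed=150, until_force=None): straight line of the TCP; attitude=None keeps the orientation; speed is the mean speed in mm/s. With until_force (N) it stops when the force on the tool has changed by that much, and returns True; else False.
- bot.move_joints(angles): joint-space move.
- bot.move_gripper(opening, grip_force=None): finger opening in mm; grip_force is the grip in N (None keeps the last); returns when the fingers have stopped.
- bot.dwell(seconds).
- bot.ik(position, orientation): joint angles nearest the present ones, or None.
- bot.read_state(): the state.
- bot.read_camera(name): name is "scene" or "top" or "wrist"; returns a dict with "image" (384x512x3 uint8, blue, green, red), "depth" (384x512 float32, mm along the optical axis (not along the pixel's ray), 0 where there is no reading), "fovy" (degrees; the focal length in pixels is half the picture's height over the tangent of half this angle, whatever the lens; pixels are square), "cx", "cy" (the principal point, pixels), "k1" (the pictures are not rectified: a ray, as slopes to the right and down, at radius r is drawn at 1 + k1 r^2 times it, then the intrinsics apply), "eye" and "attitude" of the camera in the world; the wrist camera has in their place "mount" (4x4, takes a point from camera to tool coordinates, whose origin is the TCP and whose axes are the tool frame's). Camera axes: x right, y down, z forward; pixel columns grow to the right and rows downward; lengths in mm; the calibration is good to about 2 mm. A picture is of the moment at which its call begins: read the wrist's pose just before it.
A pose or a line that the arm cannot do raises bot.MotionError and nothing moves.
- bot.finish_job(): hands the job in, once; it reports no verdict.
The state is a dict: "clock": time; "joint_positions": joint angles; "qvel": joint speeds; "effort": joint torques, N m; "ee_pos": TCP position; "tool_rot": TCP orientation; "ft_force": force on the tool from outside, world axes, zero at the start; "moment": the same for the moment, N m; "grip_width": finger opening in mm.
Only numpy, scipy, OpenCV 4.12 (cv2) and the standard library are available. Lean on these libraries where they do the work, as an engineer would, in place of code of your own. Each camera call takes 0.05 s, during which the arm holds its last target.

## Task

With a fingertip, push the swivelling chute of the pill dispenser round until its spout is centred over the empty steel pot, and leave it there. Then push the red gate lever round to open the gate, so that the three pills drop from the clear tube and run down the chute into that pot. Do not grasp or lift anything, do not touch the pills, leave the pots and the honey bottle where they stand, and finish with the hand clear.

Things in the scene. Friction and masses are not known exactly. Their poses are not given: they have to be found in the camera images.
- stand: The dispenser's fixed stand: grey foot, post, back column (22 x 40 mm, 218 mm high, 98 mm behind the axis) and a clear upright tube (31 mm across, 198 to 262 mm above the table) holding three pills. Origin: on the table, on the vertical axis of tube and chute. -x points roughly to the robot, +x to the back column.
- chute (a joint): Angle of the steel chute about the stand's vertical axis, rad. 0: it points along the stand's -x axis; grows as it swings towards the stand's +y side (clockwise from above); range -1.35 to 1.0. Has friction (about 1.5 N of push at 150 mm) and stays where it is left.
- chute_mid (a point): Point on the chute's floor, on its centre line, 140 mm from the stand's axis, 107 mm above the table. The chute is an open trough 40 mm wide over its walls; the floor falls from 155 mm above the table at the axis to 98 mm at 165 mm out, and its upright side walls (the faces to push) reach about 27 mm above the floor.
- spout (a point): Centre of the open bottom of the spout, the upright box at the chute's end (162 to 205 mm from the stand's axis, 40 mm wide, from 77 to 127 mm above the table). This point is 183 mm from the axis and 77 mm up; the opening is about 36 mm square. The pills fall from here.
- gate (a joint): Angle of the gate lever, rad: 0 shut (start), 0.85 fully open (stop). The pills fall once it is past about 0.5 to 0.6. It grows clockwise from above, that is, the lever on the stand's +y side is pushed away from the robot. Light friction (under 1 N at the tip), stays where it is left.
- gate_pivot (a point): Vertical pivot axis of the gate lever, 194 mm above the table, 50 mm behind the tube (stand's +x).
- gate_tip (a point): Centre of the red round grip (diameter 20 mm, 22 mm high) at the end of the red gate lever, 135 mm from the pivot, 194 mm above the table. The lever is a level bar 12 mm wide and 10 mm high from the pivot to this grip.
- empty_pot: The empty open steel pot, 100 mm across at the rim, 60 mm high, floor 4 mm, wall 3.5 mm, loose. Origin: centre of its underside. It stands in one of three places around the stand, about 183 mm from its axis, so that the spout can be brought over its middle.
- full_pot_a: A pot of the same kind heaped with dark brown pills, loose, to be left alone. Highest point 60 mm. Origin: centre of its underside.
- full_pot_b: The other pot heaped with pills, same size, to be left alone. Origin: centre of its underside.
- pill0_center (a point): Centre of the lowest pill in the tube: dark brown ball, 20 mm across, 10 g.
- pill1_center (a point): Centre of the middle pill, same size.
- pill2_center (a point): Centre of the top pill, same size.
- honey_mid (a point): Middle (85 mm up) of the loose amber bottle with red cap, 60 mm across, 170 mm high, to be left alone.
There are look-alikes about, which are no part of the job. Leave any orange or pink look-alike of the empty_pot alone. What is shaped like the part that bears pill2_center but turquoise is not meant.

How it is judged:
By the outcome, as a careful person would: the job done as asked, in the order asked, and still so for the second after the job is handed in, with the robot touching nothing.
It also fails if it takes over 59 s, if anything falls off the work surface, if the arm or the gripper's body presses on something with over 40 N, if the wrist force passes 120 N, or if a joint passes its speed limit or range.

## Working session

There is one attempt and no reset: what is moved stays moved. The work goes in short steps, each a Python script; the robot and the scene stay as the last script left them, time stands still between calls to the robot, and variables do not carry over. Pictures are saved under pics/ and viewed, and the job is handed in when it is done.

```bash
ls; mkdir -p pics
cat > h.py <<'E'
import numpy as np, cv2, pickle
from scipy.spatial.transform import Rotation as R
def q2R(q): return R.from_quat([q[1],q[2],q[3],q[0]]).as_matrix()
def cam_pose(c,st=None):
    if 'eye' in c: return np.array(c['eye'],float), (q2R(c['attitude']) if np.size(c['attitude'])==4 else np.array(c['attitude']))
    M=np.array(c['mount']); T=q2R(st['tool_rot']); return T@M[:3,3]+np.array(st['ee_pos']), T@M[:3,:3]
def K(c):
    f=192/np.tan(np.radians(c['fovy'])/2); return f,c['cx'],c['cy']
def ray(c,u,v):
    f,cx,cy=K(c); d=np.array([(u-cx)/f,(v-cy)/f]); s=d.copy()
    for _ in range(30): s=d/(1+c['k1']*(s@s))
    return np.array([s[0],s[1],1.])
def pix2w(c,u,v,z=None,st=None,depth=None):
    e,A=cam_pose(c,st); r=ray(c,u,v)
    if z is not None:
        w=A@r; return e+w*(z-e[2])/w[2]
    d=c['depth'][int(round(v)),int(round(u))] if depth is None else depth
    return e+A@r*d
def proj(c,p,st=None):
    e,A=cam_pose(c,st); q=A.T@(np.array(p,float)-e); s=q[:2]/q[2]; s=s*(1+c['k1']*(s@s)); f,cx,cy=K(c)
    return np.array([f*s[0]+cx,f*s[1]+cy])
E
python3 - <<'E'
from rig import bot
import pickle,cv2
st=bot.read_state();print(st)
for n in("scene","top","wrist"):
    s=bot.read_state();c=bot.read_camera(n);pickle.dump((c,s),open(n+'.pkl','wb'))
    cv2.imwrite(f'pics/{n}0.png',c['image']);print(n,{k:v for k,v in c.items() if k not in('image','depth')})
print(bot.tip_reach)
E
```

```text
pics
{'clock': 0.0, 'joint_positions': array([-1.41560208e+00,  3.00510080e-01,  1.52157512e+00, -1.94799019e-05,
        1.32071800e+00, -6.65773322e-02]), 'qvel': array([-0.00010938,  0.00023864,  0.00025066,  0.00019133, -0.00212586,
       -0.00117343]), 'effort': array([ 1.92939908e-03, -5.43503881e+01, -3.61788976e+01,  7.12065415e-06,
        4.06074483e-03,  1.95598204e-05]), 'ee_pos': array([ 120.94923251, -536.31875958,  249.70244644]), 'tool_rot': array([ 0.55254356, -0.55197553,  0.44191872, -0.44127823]), 'ft_force': array([ 0.66295687, -0.6673547 , -0.09030202]), 'moment': array([ 0.02701075, -0.03681189, -0.00764726]), 'grip_width': 85.28307353575848}
scene {'fovy': 43.56406721456744, 'cx': 250.11331701411814, 'cy': 190.45552484534352, 'k1': -0.07427541133078241, 'eye': array([1184.40367212,   14.81219006,  899.8213389 ]), 'attitude': array([-0.24046284,  0.61995617,  0.70043446, -0.25927503])}
top {'fovy': 48.143897994653486, 'cx': 255.33768184309383, 'cy': 194.38394775406417, 'k1': 0.0021302499719707555, 'eye': array([423.38091136, -30.14162199, 918.2143285 ]), 'attitude': array([ 0.05084705, -0.69959384,  0.71123113, -0.04618778])}
wrist {'fovy': 65.7930128141239, 'cx': 259.67410541765867, 'cy': 189.77930617058504, 'k1': 0.004117613850957196, 'mount': array([[ 9.99999487e-01,  3.55424991e-04, -9.48974715e-04,
         2.77989887e-01],
       [ 1.01279954e-03, -3.19664850e-01,  9.47530136e-01,
        -1.22997310e+02],
       [ 3.34220298e-05, -9.47530610e-01, -3.19665046e-01,
         8.28532939e+01],
       [ 0.00000000e+00,  0.00000000e+00,  0.00000000e+00,
         1.00000000e+00]])}
19.0
```

View pics/scene0.png

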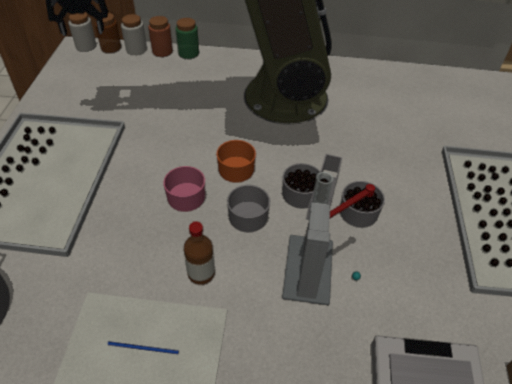

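View pics/top0.png

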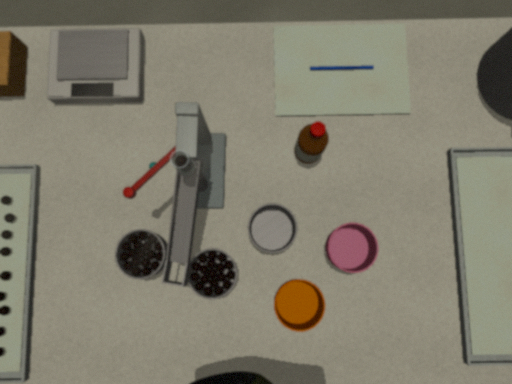

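The top view has +x up and +y left. The stand is at about (180,160), the grip at (129,193), the empty pot at (272,229), the honey bottle at (313,140), and the spout at (176,272) between the two full pots.

Run:
```python
import cv2
a=cv2.imread('pics/top0.png')[90:315,100:340]; cv2.imwrite('pics/top0c.png',cv2.resize(a,None,fx=2.6,fy=2.6,interpolation=cv2.INTER_CUBIC))
a=cv2.imread('pics/scene0.png')[140:310,200:400]; cv2.imwrite('pics/scene0c.png',cv2.resize(a,None,fx=3.5,fy=3.5,interpolation=cv2.INTER_CUBIC))
```

```text
(no output)
```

View pics/top0c.png

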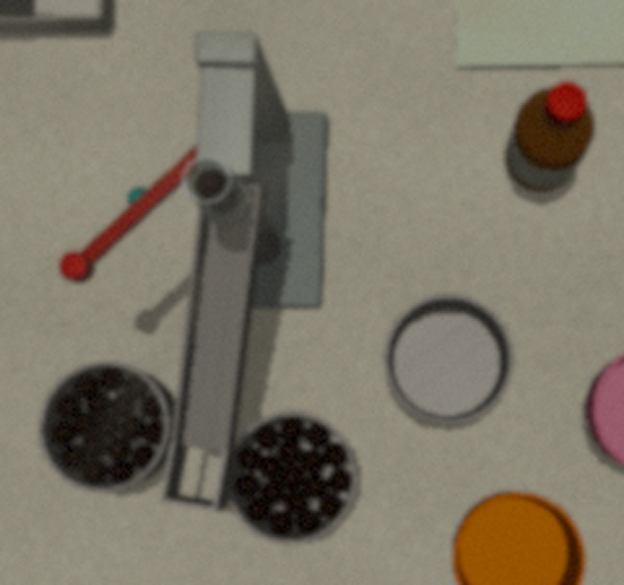

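View pics/scene0c.png

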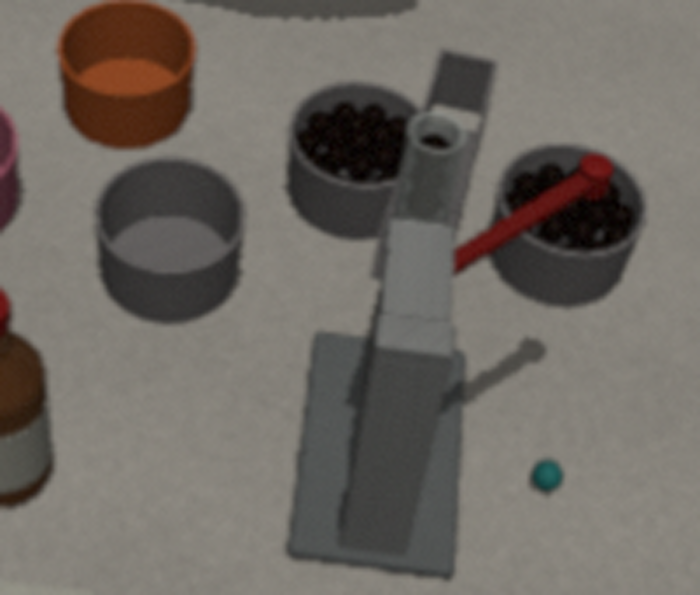

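Run:
```python
from h import *
c,_=pickle.load(open('top.pkl','rb')); s,_=pickle.load(open('scene.pkl','rb'))
T=lambda x,y,z:pix2w(c,100+x/2.6,90+y/2.6,z)
S=lambda x,y,z:pix2w(s,200+x/3.5,140+y/3.5,z)
for n,p in dict(pot=T(449,358,60),potS=S(170,207,60),tube=T(210,182,262),tubeS=S(434,130,262),tip=T(76,266,205),tipS=S(597,166,205),col=T(226,50,218),colS=S(415,335,218),
 spoutend=(T(167,497,127)+T(222,505,127))/2, spoutendS=(S(443,53,127)+S(494,64,127))/2,
 fullA=T(107,427,60),fullAS=S(570,195,60),fullB=T(295,477,60),fullBS=S(357,135,60),honeytop=T(567,102,170),honeydepth=pix2w(c,100+567/2.6,90+102/2.6)).items(): print(n,p.round(1))
tb=(T(210,182,262)+S(434,130,262))/2;pt=(T(449,358,60)+S(170,207,60))/2
print(np.linalg.norm((pt-tb)[:2]))
```

```text
pot [474.4 -59.   60. ]
potS [474.  -58.5  60. ]
tube [570.3  89.  262. ]
tubeS [574.9  89.4 262. ]
tip [529.1 185.5 205. ]
tipS [536.1 187.6 205. ]
col [667.7  87.2 218. ]
colS [675.5  87.1 218. ]
spoutend [374.  122.5 127. ]
spoutendS [378.2 126.9 127. ]
fullA [426.2 202.7  60. ]
fullAS [429.4 204.3  60. ]
fullB [386.4  59.5  60. ]
fullBS [393.5  60.6  60. ]
honeytop [ 642.8 -140.4  170. ]
honeydepth [ 642.7 -140.3  170.4]
177.62499670182208
```

```bash
cat >> h.py <<'E'
def quat(zdir):
    z=np.array([zdir[0],zdir[1],0.]);z/=np.linalg.norm(z);y=np.array([0,0,-1.]);x=np.cross(y,z)
    q=R.from_matrix(np.stack([x,y,z],1)).as_quat(); return np.array([q[3],q[0],q[1],q[2]])
E
python3 - <<'E'
from h import *
from rig import bot
st=bot.read_state(); print(q2R(st['tool_rot']).round(2))
for p in [(340,-200,330),(330,60,400),(330,60,350),(350,100,330)]: print(p,bot.ik(p,quat((-1,0))))
bot.move_to((340,-200,330),quat((-1,0)))
bot.move_gripper(0)
bot.move_to((340,60,370),quat((-1,0)))
bot.dwell(.3)
s=bot.read_state();c=bot.read_camera("wrist");pickle.dump((c,s),open('w1.pkl','wb'));cv2.imwrite('pics/w1.png',cv2.resize(c['image'],None,fx=1.5,fy=1.5))
print(s['ee_pos'],s['clock'],s['joint_positions'],s['grip_width'])
E
```

```text
[[ 0.22 -0.    0.98]
 [-0.98  0.    0.22]
 [-0.   -1.    0.  ]]
(340, -200, 330) [-6.24642399e-01 -1.13706196e-01  1.78787995e+00 -4.44089210e-16
  1.46741890e+00 -2.19543873e+00]
(330, 60, 400) [ 7.05156613e-02 -2.76848379e-01  1.76417252e+00 -4.44089210e-16
  1.65426851e+00 -1.50028067e+00]
(330, 60, 350) [ 7.05156613e-02 -2.68800239e-01  1.86973665e+00 -4.44089210e-16
  1.54065624e+00 -1.50028067e+00]
(350, 100, 330) [ 1.77581529e-01 -1.88884232e-01  1.85217022e+00 -4.44089210e-16
  1.47830667e+00 -1.39321480e+00]
[340.16828577  59.49093786 369.87132215] 4.0833 [ 6.69598873e-02 -2.48699442e-01  1.81006390e+00 -1.32544345e-05
  1.58051704e+00 -1.50260613e+00] 0.04707721422546021
```

View pics/w1.png

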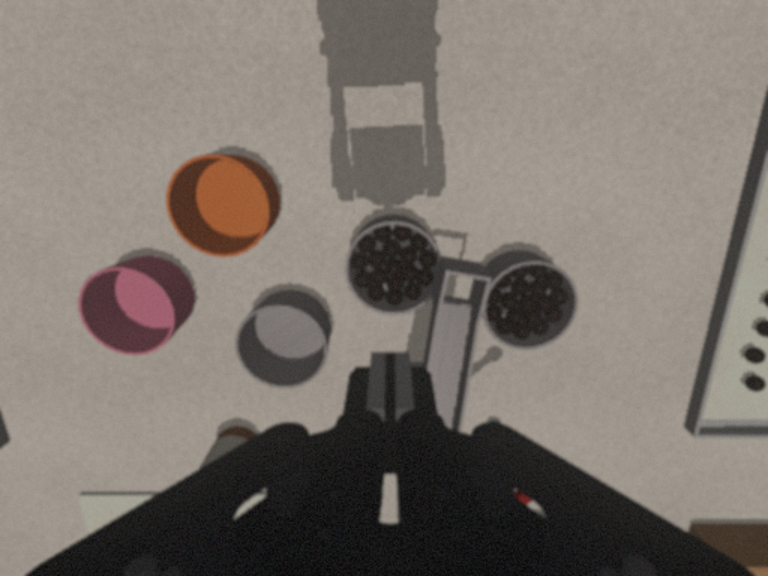

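The view shows the closed fingertips pointing down, with the chute (about (455,330)) and the empty pot (about (284,340)) clear. I'll check that the arm can do the sweep, then push to just short of the target.

```bash
cat >> h.py <<'E'
AX=np.array([573.,89.]); 
def cpose(th,off,r=165,z=125):
    u=np.array([-np.cos(th),np.sin(th)]);n=-np.array([np.sin(th),np.cos(th)])
    p=AX+r*u-n*off; return np.array([p[0],p[1],z]),quat(u)
E
python3 - <<'E'
from h import *
from rig import bot
for th,o,z in [(.18,60,250),(.18,60,125),(.18,35,125),(-.2,35,125),(-.6,35,125),(-1,35,125),(-1,60,125)]:
    p,q=cpose(th,o,z=z); print(p.round(),bot.ik(p,q))
p,q=cpose(.18,62,z=250); bot.move_to(p,q)
p,q=cpose(.18,62); bot.servo_line(p,q)
s=bot.read_state(); print(s['clock'],s['ft_force'])
for n in("scene","top"):
    c=bot.read_camera(n);cv2.imwrite(f'pics/{n}1.png',cv2.resize(c['image'][100:330,100:400],None,fx=2,fy=2,interpolation=cv2.INTER_CUBIC))
E
```

```text
[421. 178. 250.] [ 3.18673860e-01  9.19901974e-02  1.77036646e+00 -4.44089210e-16
  1.27923600e+00 -1.07212247e+00]
[421. 178. 125.] [ 3.18673860e-01  2.51087748e-01  1.90496595e+00 -4.44089210e-16
  9.85538953e-01 -1.07212247e+00]
[417. 153. 125.] [ 2.69149278e-01  2.24264222e-01  1.93945789e+00 -4.44089210e-16
  9.77870542e-01 -1.12164705e+00]
[404.  91. 125.] [ 1.31798824e-01  1.62500934e-01  2.01576343e+00 -4.44089210e-16
  9.63328289e-01 -1.63899750e+00]
[417.  25. 125.] [-2.85114883e-02  1.69747371e-01  2.00704067e+00 -4.44089210e-16
  9.64804608e-01 -2.19930782e+00]
[454. -31. 125.] None
[433. -17. 125.] None
5.8917 [ 0.60986504 -0.79187445  0.20368506]
```

View pics/scene1.png

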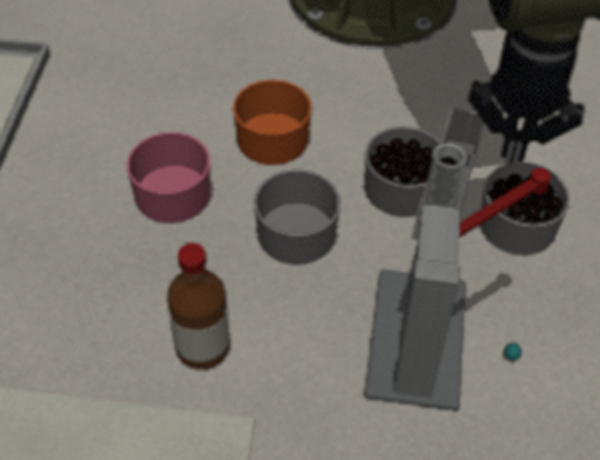

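View pics/top1.png

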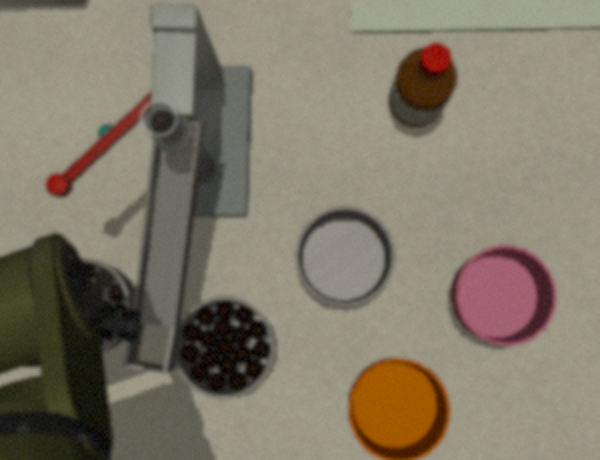

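```bash
cat >> h.py <<'E'
def cpose2(th,off,r=165,z=125):
    p,_=cpose(th,off,r,z); return p,quat(np.array([np.sin(th),np.cos(th)]))
E
python3 - <<'E'
from h import *
from rig import bot
p,q=cpose2(.18,62)
ok=True
for th in np.linspace(.18,-1.05,8):
    pp,qq=cpose2(th,31); j=bot.ik(pp,qq); ok&=j is not None
print(ok, bot.ik(p,q), j)
if ok:
    bot.servo_line(p,q,speed=60)
    p,q=cpose2(.18,38); print(bot.servo_line(p,q,speed=60))
    for th in np.linspace(.18,-.90,19):
        bot.servo_line(*cpose2(th,31),speed=90)
    s=bot.read_state(); print(s['clock'],s['ft_force'],s['ee_pos'])
    p,q=cpose2(-.90,31); print(p)
    for n in("scene","top"):
        c=bot.read_camera(n);pickle.dump((c,s),open(n+'2.pkl','wb'));cv2.imwrite(f'pics/{n}2.png',cv2.resize(c['image'][100:330,100:400],None,fx=2,fy=2,interpolation=cv2.INTER_CUBIC))
E
```

```text
True [ 3.22518493e-01  2.53308102e-01  1.90207509e+00 -4.44089210e-16
  9.86209461e-01  5.02518493e-01] [-1.61896702e-01  2.67904877e-01  1.88293618e+00 -4.44089210e-16
  9.90751596e-01 -1.21189670e+00]
False
13.1583 [-0.24387892  0.00820057  0.37384778] [445.94152315 -20.73259117 124.95245517]
[446.15122104 -20.97903107 125.        ]
```

View pics/scene2.png

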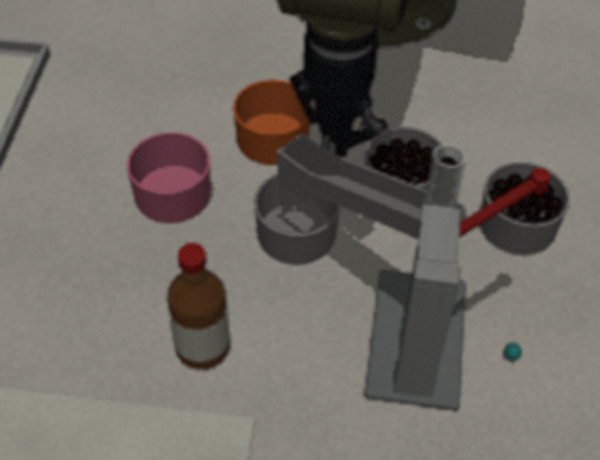

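View pics/top2.png

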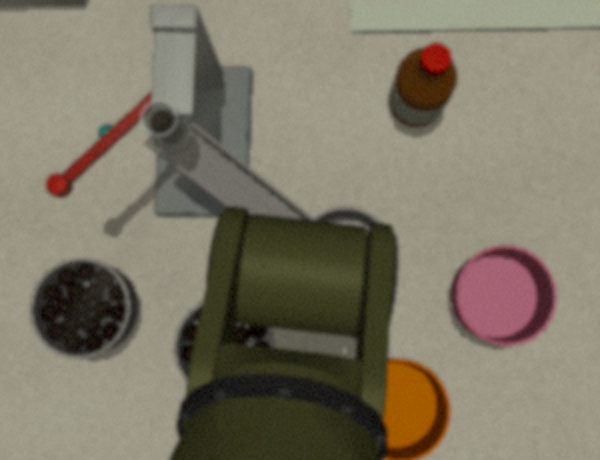

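Run:
```python
from h import *
from rig import bot
bot.servo_line(*cpose2(-.90,60),speed=120)
p,q=cpose2(-.90,60,z=230);bot.servo_line(p,q)
bot.move_to((370,190,260),quat((0,1)))
s=bot.read_state(); print(s['clock'])
for n in("scene","top"):
    c=bot.read_camera(n);pickle.dump((c,s),open(n+'3.pkl','wb'));
c,_=pickle.load(open('top3.pkl','rb'));cv2.imwrite('pics/top3.png',cv2.resize(c['image'][130:270,160:320],None,fx=4,fy=4,interpolation=cv2.INTER_CUBIC))
c,_=pickle.load(open('scene3.pkl','rb'));cv2.imwrite('pics/scene3.png',cv2.resize(c['image'][140:260,210:350],None,fx=5,fy=5,interpolation=cv2.INTER_CUBIC))
```

```text
15.75
```

View pics/scene3.png

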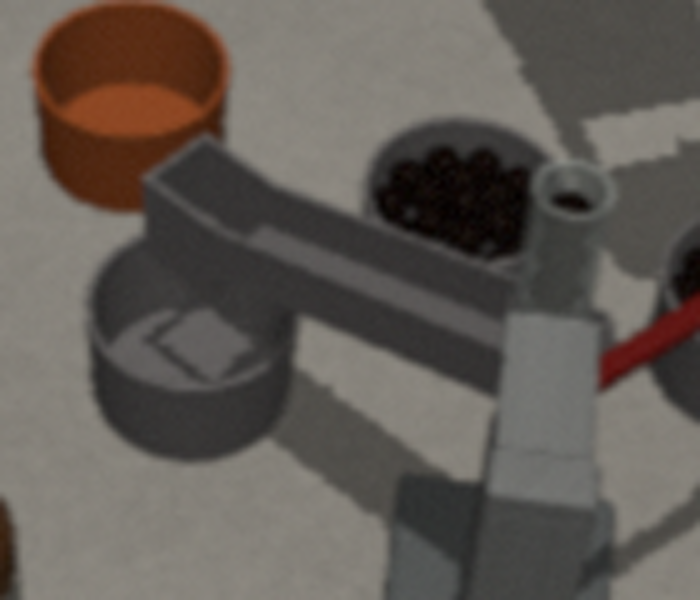

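View pics/top3.png

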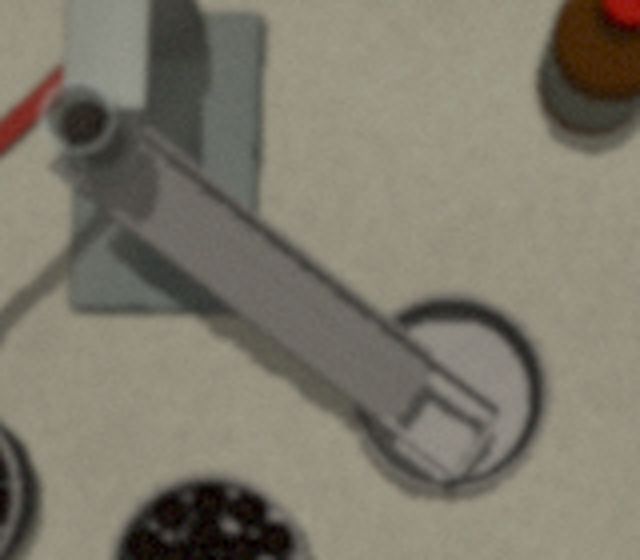

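Run:
```python
from h import *
c,_=pickle.load(open('top3.pkl','rb')); s,_=pickle.load(open('scene3.pkl','rb'))
T=lambda x,y,z:pix2w(c,160+x/4,130+y/4,z)[:2]
S=lambda x,y,z:pix2w(s,210+x/5,140+y/5,z)[:2]
a=T(496,412,127);b=T(447,484,127);A=S(208,137,127);B=S(147,180,127)
print(a,b,A,B,np.linalg.norm(a-b),np.linalg.norm(A-B))
for a,b,pot in[(a,b,T(453,392,60)),(B,A,S(193,320,60))]:
    m=(a+b)/2; e=(b-a)/np.linalg.norm(b-a); u=np.array([e[1],-e[0]]); 
    u2=(m-AX)/np.linalg.norm(m-AX)
    print('mid',m,np.linalg.norm(m-AX),'u edge',u,'th',np.arctan2(u2[1],-u2[0]),'pot',pot,'thpot',np.arctan2(pot[1]-AX[1],-(pot[0]-AX[0])), 'spout',AX+183*u2)
```

```text
[460.36390089 -77.23226889] [427.98935341 -54.07156814] [437.11931295 -56.89607109] [466.83393269 -80.54779953] 39.806147570154316 37.978452895546674
mid [444.17662715 -65.65191851] 201.27761249690695 u edge [0.58183728 0.81330522] th -0.8762611992639466 pot [473.78152153 -60.05131254] thpot -0.9834864058548578 spout [455.87481683 -51.60829089]
mid [451.97662282 -68.72193531] 198.8035882525232 u edge [0.62276703 0.78240732] th -0.9163015301951869 pot [488.37570708 -56.7081033 ] thpot -1.0446293776565028 spout [461.59719174 -56.18407045]
```

Run:
```python
from h import *
from rig import bot
bot.move_to(*cpose2(-.90,60,z=230))
bot.servo_line(*cpose2(-.90,60),speed=150)
bot.servo_line(*cpose2(-.90,33),speed=100)
for th in (-.93,-.96,-.985): bot.servo_line(*cpose2(th,31),speed=60)
bot.dwell(.2);print(bot.read_state()['ee_pos'],cpose2(-.985,31)[0])
bot.servo_line(*cpose2(-.985,60),speed=120)
bot.servo_line(*cpose2(-.985,60,z=230))
bot.move_to((370,190,260),quat((0,1)))
s=bot.read_state(); print(s['clock'])
for n in("scene","top"):
    c=bot.read_camera(n);pickle.dump((c,s),open(n+'4.pkl','wb'));
c,_=pickle.load(open('top4.pkl','rb'));cv2.imwrite('pics/top4.png',cv2.resize(c['image'][130:270,160:320],None,fx=4,fy=4,interpolation=cv2.INTER_CUBIC))
c,_=pickle.load(open('scene4.pkl','rb'));cv2.imwrite('pics/scene4.png',cv2.resize(c['image'][140:260,210:350],None,fx=5,fy=5,interpolation=cv2.INTER_CUBIC))
```

```text
[455.87118131 -31.23911082 125.03444224] [455.94615131 -31.35113837 125.        ]
21.9083
```

View pics/scene4.png

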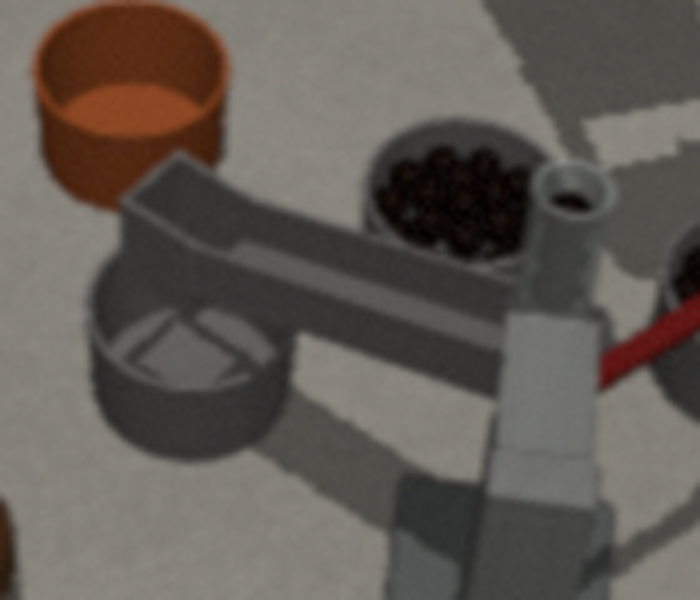

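View pics/top4.png

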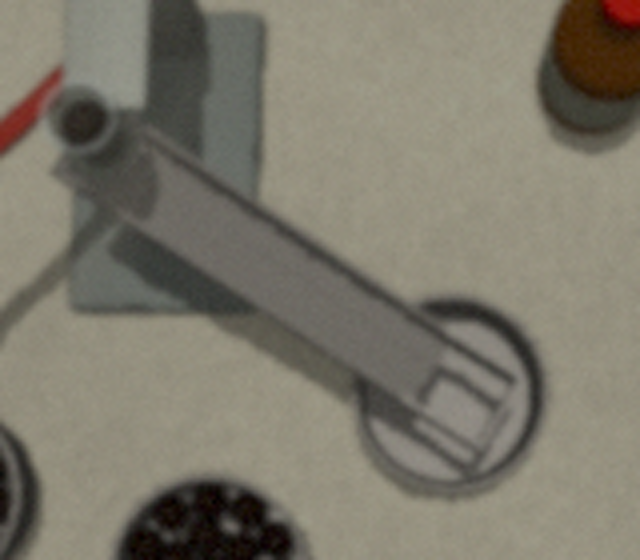

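Run:
```python
from h import *
c,_=pickle.load(open('top4.pkl','rb')); s,_=pickle.load(open('scene4.pkl','rb'))
T=lambda x,y,z:pix2w(c,160+x/4,130+y/4,z)[:2]
S=lambda x,y,z:pix2w(s,210+x/5,140+y/5,z)[:2]
for n,m,ax,pot in[('top',(T(515,380,127)+T(473,473,127))/2,T(82,118,262),T(453,391,60)),('scene',(S(180,151,127)+S(124,199,127))/2,S(573,188,262),np.array([474,-58.5]))]:
    f=lambda p:np.arctan2(p[1]-AX[1],-(p[0]-AX[0])); g=lambda p:np.arctan2(p[1]-ax[1],-(p[0]-ax[0]))
    print(n,m,ax,pot,f(m),f(pot),g(m),g(pot))
def mk(c,x0,y0,k,fn):
    im=cv2.imread(fn)
    for th in(-.985,):
        u=np.array([-np.cos(th),np.sin(th)]);n=np.array([u[1],-u[0]])
        pts=[np.r_[AX+r*u+w*n,z] for z in(77,127) for r,w in((162,20),(205,20),(205,-20),(162,-20))]
        P=[((proj(c,p)-(x0,y0))*k).astype(int) for p in pts]
        for q in (P[:4],P[4:]): cv2.polylines(im,[np.array(q)],True,(0,255,0),1)
    a=np.linspace(0,6.28,60)
    for R_,zz in((50,60),(50,0)): cv2.polylines(im,[np.array([((proj(c,(474.2+R_*np.cos(t),-58.8+R_*np.sin(t),zz))-(x0,y0))*k).astype(int) for t in a])],True,(0,255,255),1)
    return im
cv2.imwrite('pics/ov.png',cv2.resize(np.hstack([mk(c,160,130,4,'pics/top4.png')[:560],mk(s,210,140,5,'pics/scene4.png')[:560]]),None,fx=.59,fy=.59))
```

```text
top [453.83271551 -76.18660513] [571.05714505  89.38658869] [474.27920452 -60.06210537] -0.945845223031371 -0.985837057576859 -0.9547269884518955 -0.9961338577871349
scene [463.40034055 -78.65790389] [575.90804296  90.49880173] [474.  -58.5] -0.9918173952489595 -0.9796711728963814 -0.9838726574724272 -0.9709221587666458
```

View pics/ov.png

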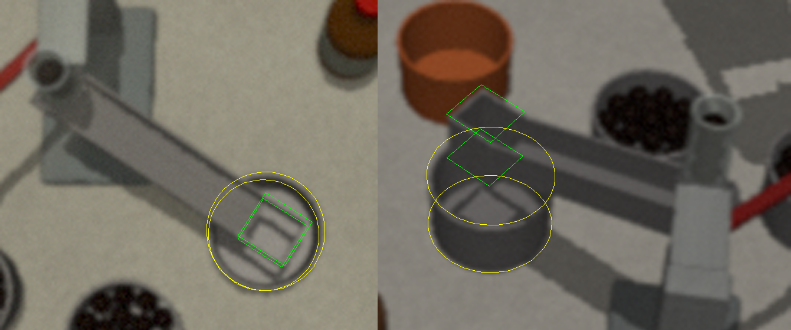

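Run:
```python
from h import *
c,_=pickle.load(open('top4.pkl','rb'))
im=c['image'][196:260,242:302]
im=cv2.convertScaleAbs(im,alpha=1.5,beta=-40)
cv2.imwrite('pics/t4z.png',cv2.resize(im,None,fx=9,fy=9,interpolation=cv2.INTER_CUBIC))
d=c['depth']
for v in range(214,252,2): print(v,d[v,256:294:2].astype(int))
```

```text
214 [811 812 813 816 819 820 820 818 800 792 915 914 915 915 915 909 889 869
 858]
216 [812 814 813 816 815 821 821 821 835 811 791 787 913 918 912 915 904 883
 864]
218 [812 812 816 815 816 817 819 825 915 915 825 804 789 791 915 913 912 899
 872]
220 [810 814 815 817 817 817 819   0 915 914 911 839 814 793 793 916 914 909
 888]
222 [814 815 815 819 820 820 835 912 914 913 912 916 915 827 808 788 790 912
 894]
224 [812 814 815 816 819 821 913 914 912 913 912 912 912 913 912 817 796 786
 900]
226 [787 815 817 817 821 913 907 910 911 911 912 914 910 911 911 913 794 786
 906]
228 [816 785 788 817 819 910 912 910 911 911 913 909 911 910 912 910 786 911
 911]
230 [909 908 797 787 911 908 911 912 908 913 912 910 908 911 908 787 911 909
 908]
232 [910 910 909 823 787 787 913 911 909 910 908 910 908 911 812 788 907 906
 907]
234 [910 911 909 909 912 804 788 908 910 909 908 911 907 910 790 909 910 910
 900]
236 [912 907 907 908 911 907 828 786 785 909 910 911 907 782 911 909 908 909
 889]
238 [907 909 910 910 911 909 907 909 808 783 788 907 828 784 908 908 909 907
 870]
240 [907 907 905 909 908 907 909 906 908 834 794 785 785 908 910 908 906 888
 855]
242 [910 912 906 907 906 909 906 910 909 908 907 814 784 906 907 907 898 859
 850]
244 [852 905 909 909 907 905 908 907 908 908 908 908 906 905 905 904 865 851
 911]
246 [852 851 903 907 903 908 903 906 907 905 908 904 903 907 895 859 850 910
 911]
248 [907 851 854 875 906 905 904 906 904 906 904 907 903 877 849 851 912 910
 906]
250 [911 909 907 850 850 848 874 886 898 885 873 858 851 849 910 908 912 908
 907]
```

View pics/t4z.png

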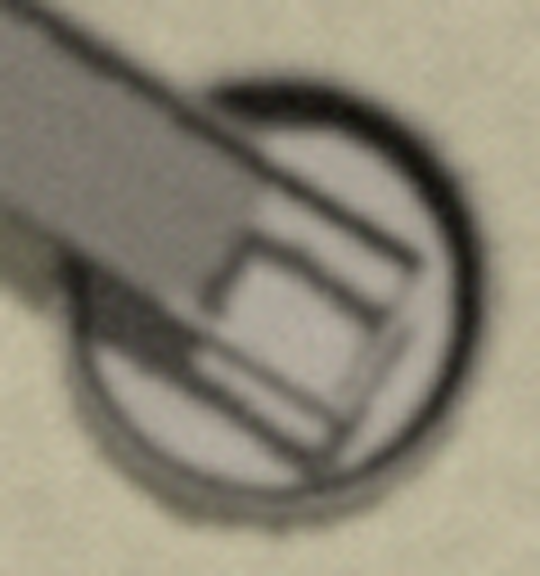

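```bash
cat > fit.py <<'E'
from h import *
from scipy.optimize import least_squares
def cloud(c,u0,u1,v0,v1):
    P=[pix2w(c,u,v) for v in range(v0,v1) for u in range(u0,u1) if c['depth'][v,u]>0]; return np.array(P)
def potfit(P):
    Q=P[(abs(P[:,2]-60)<4)&(np.linalg.norm(P[:,:2]-[474,-59],axis=1)<62)]
    f=lambda p:np.hypot(Q[:,0]-p[0],Q[:,1]-p[1])-48.2
    r=least_squares(f,[474,-59],loss='soft_l1'); return r.x,len(Q),np.std(f(r.x))
def spoutfit(P):
    Q=P[(abs(P[:,2]-127)<5)&(np.linalg.norm(P[:,:2]-[474,-59],axis=1)<45)]
    def f(p):
        u=np.array([-np.cos(p[2]),np.sin(p[2])]);n=np.array([u[1],-u[0]]);d=Q[:,:2]-p[:2];a=d@u;b=abs(d@n)
        # U shape: side walls |b|=19 for a<21 ; end wall a=21
        side=np.hypot(b-19,np.maximum(a-20.5,0)); end=np.hypot(a-20.5,np.maximum(b-19,0)); return np.minimum(side,end)
    r=least_squares(f,[472,-61,-.985],loss='soft_l1'); return r.x,len(Q),np.sqrt(np.mean(f(r.x)**2))
E
python3 - <<'E'
from fit import *
for n,b in(('top4.pkl',(240,304,190,262)),('scene4.pkl',(222,275,160,240))):
    c,_=pickle.load(open(n,'rb'));P=cloud(c,*b); print(n,potfit(P),spoutfit(P))
c,_=pickle.load(open('top.pkl','rb'));print(potfit(cloud(c,240,304,190,262)))
for n,b in(('top4.pkl',(160,205,140,180)),('scene4.pkl',(305,345,160,200))):
    c,_=pickle.load(open(n,'rb'));P=cloud(c,*b);Q=P[abs(P[:,2]-262)<4];print(n,len(Q),Q.mean(0),(Q.max(0)+Q.min(0))/2)
for n,b in(('top4.pkl',(120,140,180,205)),('scene4.pkl',(355,385,175,205))):
    c,_=pickle.load(open(n,'rb'));P=cloud(c,*b);Q=P[abs(P[:,2]-205)<5];print('grip',n,len(Q),Q.mean(0),(Q.max(0)+Q.min(0))/2)
E
```

```text
top4.pkl (array([474.85093372, -57.94820645]), 251, np.float64(1.140609510303122)) (array([472.14710639, -61.76775764,  -0.99764516]), 151, np.float64(1.0772518936285138))
scene4.pkl (array([477.81853148, -58.22919455]), 115, np.float64(1.4036776023378694)) (array([475.26428199, -62.28801876,  -0.98757599]), 167, np.float64(1.532710525129997))
(array([474.71901391, -58.08997118]), 298, np.float64(1.1129681495848949))
top4.pkl 130 [571.92605712  91.12501847 262.06346904] [571.75796395  91.01234168 261.81482899]
scene4.pkl 80 [576.26731487  90.32230817 260.76818341] [574.89879886  90.39418514 261.08312174]
grip top4.pkl 123 [531.35968973 185.37358097 204.6294006 ] [534.88515233 183.40167819 204.4892702 ]
grip scene4.pkl 68 [536.17440237 185.1003417  203.40625285] [545.54205468 177.16995412 203.50314623]
```

Fits to the depth data from both cameras agree. The tangential error of the spout over the pot is about 0, and it sits about 4 mm out radially, which the hinge fixes. Next is the gate.

```bash
cat >> h.py <<'E'
PV=np.array([623.,90.]);PH0=np.arctan2(96,-89.5)
def gpose(a,off,k,r=133,z=197):
    ph=PH0-a;l=np.array([np.cos(ph),np.sin(ph)]);n=np.array([l[1],-l[0]])
    p=PV+r*l-n*off; return np.array([p[0],p[1],z]),quat([n,-n,l,-l][k])
E
python3 - <<'E'
from h import *
from rig import bot
for k in range(4):
    js=[bot.ik(*gpose(a,o,k,z=z)) for a,o,z in((0,50,270),(0,50,197),(0,21,197),(.4,21,197),(.9,21,197),(.8,60,320))]
    print(k,[None if j is None else j.round(2).tolist() for j in js])
E
```

```text
0 [[0.23, 0.22, 1.58, -0.0, 1.35, 1.05], [0.23, 0.28, 1.67, -0.0, 1.19, 1.05], [0.26, 0.34, 1.6, -0.0, 1.2, 1.08], [0.3, 0.45, 1.45, -0.0, 1.25, 1.52], [0.29, 0.59, 1.23, -0.0, 1.32, 2.01], [0.32, 0.4, 1.22, -0.0, 1.52, 1.94]]
1 [[0.23, 0.22, 1.58, 0.0, 1.35, -2.09], [0.23, 0.28, 1.67, -0.0, 1.19, -2.09], [0.26, 0.34, 1.6, -0.0, 1.2, -2.07], [0.3, 0.45, 1.45, -0.0, 1.25, -1.63], [0.29, 0.59, 1.23, -0.0, 1.32, -1.13], [0.32, 0.4, 1.22, -0.0, 1.52, -1.2]]
2 [[0.23, 0.22, 1.58, -0.0, 1.35, -0.52], [0.23, 0.28, 1.67, -0.0, 1.19, -0.52], [0.26, 0.34, 1.6, -0.0, 1.2, -0.49], [0.3, 0.45, 1.45, -0.0, 1.25, -0.06], [0.29, 0.59, 1.23, -0.0, 1.32, 0.44], [0.32, 0.4, 1.22, -0.0, 1.52, 0.37]]
3 [None, None, None, None, None, None]
```

Run:
```python
from h import *
from rig import bot
bot.move_to(*gpose(0,55,1,z=290))
bot.servo_line(*gpose(0,55,1))
bot.servo_line(*gpose(0,27,1),speed=80)
hit=False
for a in np.arange(0,.781,.06): bot.servo_line(*gpose(a,21,1),speed=80)
s=bot.read_state();print(s['ft_force'],s['ee_pos'])
for a in (.8,.82,.84,.86):
    hit=bot.servo_line(*gpose(a,21,1),speed=30,until_force=5)
    if hit: break
s=bot.read_state();print(hit,a,s['ft_force'],s['clock'])
for n in("scene","top"):
    c=bot.read_camera(n);pickle.dump((c,s),open(n+'5.pkl','wb'));cv2.imwrite(f'pics/{n}5.png',cv2.resize(c['image'][100:300,100:400],None,fx=2.3,fy=2.3,interpolation=cv2.INTER_CUBIC))
```

```text
[ 0.24039023  0.20168538 -0.51664126] [605.68845306 223.48321688 196.88009836]
False 0.86 [-8.74632119 -0.79677795  2.63575063] 29.9
```

View pics/scene5.png

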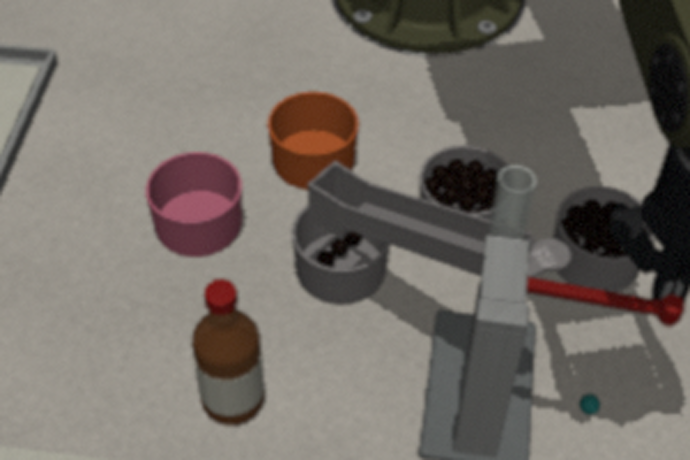

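View pics/top5.png

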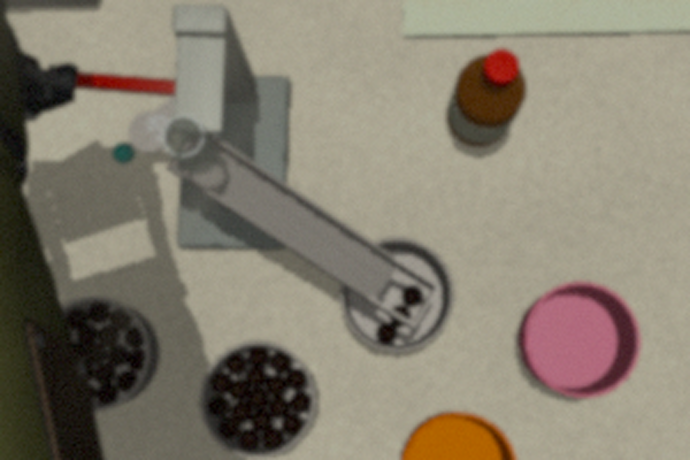

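The pot (340,255 in the scene view) holds three pills, the tube is empty and the lever is at its stop. I'll back off.

Run:
```python
from fit import *
from rig import bot
bot.servo_line(*gpose(.84,65,1),speed=100)
bot.servo_line(*gpose(.84,65,1,z=320),speed=150)
bot.move_to((370,200,320),quat((0,1)))
bot.dwell(.5)
s=bot.read_state();print(s['ft_force'],s['clock'],s['qvel'].round(3))
for n in("scene","top"):
    c=bot.read_camera(n);pickle.dump((c,s),open(n+'6.pkl','wb'));cv2.imwrite(f'pics/{n}6.png',cv2.resize(c['image'][100:300,100:400],None,fx=2.3,fy=2.3,interpolation=cv2.INTER_CUBIC))
    b=(240,304,190,262) if n=='top' else (222,275,160,240)
    P=cloud(c,*b);print(potfit(P),spoutfit(P))
```

```text
[0.5319619  0.08876723 0.27506163] 33.4833 [ 0.001  0.     0.001 -0.001  0.    -0.   ]
(array([478.00386742, -58.24572109]), 122, np.float64(1.3098984903779167)) (array([475.57228942, -62.05881374,  -0.98471682]), 173, np.float64(1.5019450710552729))
(array([474.86191629, -57.93510126]), 248, np.float64(1.1026342699333715)) (array([472.14776074, -61.76985382,  -0.99501547]), 150, np.float64(1.0818481390067403))
```

View pics/scene6.png

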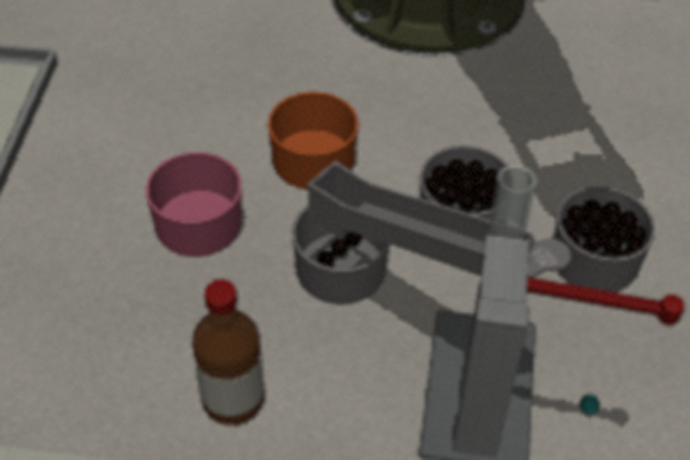

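View pics/top6.png

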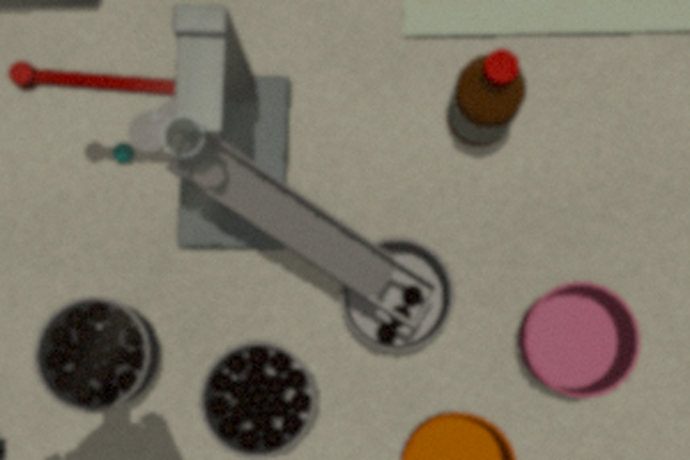

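The final pictures show the hand clear, three pills in the pot (scene about (340,248)), the tube empty and the lever open. Nothing else has moved.

```bash
python3 -c "
from rig import bot
bot.finish_job()"
```

```text
the job is handed in; nothing more can be done
```

The job is done and handed in at about 33.5 s. All three pills are in the steel pot that was empty, and the hand is clear.

- **Chute:** I pushed it round with the closed fingertips in two steps, to about -0.985 rad. The sideways error over the pot is under about 1 mm. Both cameras put the spout about 4–5 mm too far out from the axis. A push cannot change that distance.
- **Gate:** I pushed the red lever to its stop, with about 9 N of force when it got there. I then backed the hand off and lifted it away.
- **Last checks:** The final pictures show three pills in the pot, an empty tube and the lever open. The chute and pot fits were unchanged from before the gate was opened. The full pots, the honey bottle and the look-alikes appear where they were.
- **Disagreement:** The scene and top cameras differ by about 3 mm in absolute position, but they agree on where the spout is relative to the pot. My first estimates from hand-read pixels differed by several millimetres, so I used fits to the depth images instead.

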